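# Lift the muffin with the serving tongs and hold it over the plate

### The job

Pick up the serving tongs, close their jaws on the little round muffin on the wooden board, and lift it over to the small white plate, handling the muffin only with the tongs. Finish while still gripping the tongs, with the muffin held still and upright in their jaws over the middle of the plate, about 10 cm above the worktop: do not set anything down or let go. Leave the long finger roll, the plate and the food tin where they are.

Things in the scene. Friction and masses are not known exactly. Their poses are not given: they have to be found in the camera images.
- tongs: steel serving tongs lying flat, jaws away from the robot, 200 mm long, 22 mm tall, 90 g. Origin: centre line, underside, midway between the two black finger grips (the place to grip, near the balance point). x points to the jaws, y to the left arm, z up. Bend 80 mm behind the origin, jaw centre 105 mm ahead. Springs push the arms apart.
- tongs_grip (a point): point midway between the finger grips, 11 mm above the tongs' origin. Grip from above, a finger outside each black grip (44 mm long in x, 22 mm tall), closing along the tongs' y. Width over the grips: 54 mm open, 36 mm with the muffin in the jaws. Force per finger: 4 N to start closing, 5 N at 50 mm, 8 N when the jaws meet the muffin, 11 N fully shut; 15 to 25 N holds the muffin well.
- tongs_tip (a point): point midway between the jaws, 105 mm ahead of the tongs' origin, 11 mm above their underside; same axes. Jaws: 30 mm long in x, 22 mm tall, 3 mm thick, shallowly scalloped. Gap between their middles: 80 mm open (about 90 mm over the outsides), 73 mm with the finger grips squeezed to 50 mm, 40 mm on the muffin.
- tongs_left (a joint): closing angle of the left arm about its hinge at the bend, rad: 0 sprung open, 0.11 on the muffin, 0.2 stop
- tongs_right (a joint): closing angle of the right arm, same values
- muffin: small firm muffin, 40 g, 50 mm tall, standing upright on the board beside the finger roll: pleated pale paper case 35 mm across at the foot, 40 mm across at 32 mm up, then a brown domed crown 47 mm across that overhangs the case. Origin: centre of the underside; z up through the crown. Take it by the case, below the crown.
- muffin_center (a point): point on the muffin's axis 16 mm above its underside, mid-height of the case, where the jaws should close
- finger_roll: long bread finger roll, 76 x 34 x 28 mm, 40 g, lying on the board, its centre about 96 mm from the muffin's; leave it. Origin: centre of the underside, x along its length.
- board: wooden serving board, fixed, 110 mm (x) by 190 mm (y), 12 mm thick: its top is 12 mm above the worktop. Origin: centre of the underside. Left of the board a solid microwave stands on the worktop: x beyond 0.43, y 0.12 to 0.68, up to z 0.33, between the arm at its start and the work; go round its front.
- plate: small round white plate, 130 mm across, 16 mm tall, on the worktop to the right. Origin: centre of the underside.
- tuna_tin: food tin, 75 mm across, 58 mm tall, to the right of the board; leave it. Origin: centre of the underside.
Not all that is in view belongs to the job. What is shaped like the finger_roll but yellow is not meant.

How it is judged:
On the way:
1. the tongs, held in the gripper, have lifted the muffin clear of the board in their jaws (contact force between tongs and muffin above 0.3 N and contact force between each of the arm, the fingers and muffin below 0.05 N and contact force between the fingers and tongs above 1 N and distance between muffin_center and tongs_tip below 0.03 m and height (world z) of muffin_center above 0.055 m), for 0.2 s.
At the end, for the whole second after the job is handed in: Gripper holds the tongs (>1 N); muffin in the jaws (pressed >0.3 N, case centre within 30 mm of jaw centre), touched by neither robot nor plate; case centre within 35 mm of plate centre in plan, 70-200 mm up; muffin still, within 0.5 rad of upright; plate and roll within 30 mm of their starts (contact force between tongs and muffin above 0.3 N and contact force between each of the arm, the fingers and muffin below 0.05 N and contact force between the fingers and tongs above 1 N and distance between muffin_center and tongs_tip below 0.03 m and horizontal distance between muffin_center and plate below 0.035 m and height (world z) of muffin_center between 0.07 and 0.2 m and angle between muffin's own z axis and vertical below 0.5 rad and linear speed of muffin below 0.05 m/s and contact force between muffin and plate below 0.05 N and distance of each of plate, finger_roll from where it was at the start of the episode below 0.03 m and height (world z) of finger_roll below 0.03 m); the arm keeps its last pose, push and grip.
It fails at once if the gripper or arm touches the muffin itself (contact force between any of the fingers, the arm and muffin above 0.5 N).
It fails at once if the finger roll is shifted more than 30 mm (distance of finger_roll from where it was at the start of the episode above 0.03 m).
It fails at once if the plate is shifted more than 30 mm (distance of plate from where it was at the start of the episode above 0.03 m).
It fails at once if the tin is shifted more than 30 mm (distance of tuna_tin from where it was at the start of the episode above 0.03 m).
It also fails if it takes over 42 s, if anything falls off the work surface, if the arm or the gripper's body presses on something with over 40 N, if the wrist force passes 120 N, or if a joint passes its speed limit or range.

### The arm

A 6-joint arm with a two-finger parallel gripper is mounted at the origin on a cart in front of the work surface, level with it; the furniture and walls round the work are solid. World frame = base frame: x ahead of the robot, y to its left, z up, the work surface at z = 0. Lengths are in m, angles in rad, forces in N, time in s.
With the tool pointing down it reaches from about 0.375 to 0.825 m from the base axis. Payload 5.5 kg.
Tool frame: the origin (TCP) lies at the very end of the fingers, on their centre line; the grasp point (between the pads) lies behind it (bot.tcp_to_grasp is the z of the grasp point in the tool frame, in m); z points along the fingers, y is the line along which they close (so a half turn about z gives the same grasp; the last joint's range is limited). The gripper opens to 85 mm and grips with 20 to 120 N. Pads are 22 mm wide; open, the fingers measure 114 mm over their backs; the gripper's body (76 mm by 85 mm) begins 54 mm behind the grasp point. The pads swing forward as they close: fully open they stand 13 mm farther back than shut.
Start: joints at [-1.337, 0.314, -0.047, 1.21, 0, 1.571], TCP at [0.139, -0.584, 0.231] pointing down, gripper open.
Joint ranges: [-2.67, 2.67], [-0.69, 1.73], [-1.03, 1.25], [-2.08, 2.16], [-1.42, 1.45], [-3.14, 3.14]. Speed limits (rad/s): [2.39, 2.39, 3.01, 3.14, 3.14, 3.14].

### API

Orientations are given as a unit quaternion [x, y, z, w].
In Python, from station import bot gives the robot as it stands. The module is installed in compiled form; this text tells all that it offers.
- The arm moves only by the tool send_rows, never from a script. Its argument "plan" is a list that holds one entry, the list of rows, each a list of 7 numbers: the opening, from -1 (shut) to 1 (fully open), then the shift along the world's x, y, z in a scale on which 1.0 is 60 cm, then the turn, a rotation vector about the world's x, y, z in normalised numbers (1 is 4 rad). In form: [[[claw, tx, ty, tz, wx, wy, wz], ...]]. A call has 1 to 8 rows; each row is the pose to reach, as a shift and turn from the pose commanded when the call began; what a row does not reach only later rows make up. A row lasts 1/8 s, in which the tool goes at most 62.5 mm and 10.7 degrees, less where a joint would pass 70% of its speed; a pose out of reach is approached as far as the arm can. Shift and turn numbers lie between -1 and 1, and a call with a number outside is refused. A call with a gripper value outside its range is refused whole. The fingers move at their own pace and stop on an object; "force" is the grip in N (left out, the last holds). Time passes only in rows, so rows that repeat a pose let the fingers close. It gives the time, the measured TCP pose, the force, the opening and the grip force at its end, in the units of the state.
- bot.sense(): the state, without advancing time (a new reading comes with each control period).
- bot.capture(name): name is "scene" or "top" or "wrist"; returns the picture (480x640x3 uint8, blue, green, red); there is no depth.
- bot.camera_model(name): a dict with "intrinsics" (3x3 intrinsics, pixels), "R" (3x3) and "t" (3): a world point X has camera coordinates R X + t; the wrist camera has in their place "hand_eye" (4x4, takes a point from camera to tool coordinates, whose origin is the TCP and whose axes are the flange's). Camera axes: x right, y down, z forward; pixel columns grow to the right and rows downward; lengths in m; the calibration is good to about 2 mm. The wrist camera is an equidistant fisheye: a pixel r from the principal point sees the ray r / f radians off the axis. A picture is of the moment at which its call begins: read the wrist's pose just before it. camera_model takes no time and is no camera call.
- bot.close_job(): hands the job in; it is judged then, once.
The state is a dict: "time_s": time; "qpos": joint angles; "qvel": joint speeds; "effort": joint torques, N m; "position": TCP position; "tcp_rot": TCP orientation; "wrist_force": force on the tool from outside, world axes, zero at the start; "wrist_torque": the same for the moment, N m; "opening": finger opening in m; "grip_force": force on a finger pad.
Only numpy, scipy, OpenCV 4.12 (cv2) and the standard library are available. Lean on these libraries where they do the work, as an engineer would, in place of code of your own. Each camera call takes 0.05 s, during which the arm holds its last target. There are 200 camera calls.

## Working session

There is one attempt and no reset: what is moved stays moved. The work goes in short steps, Python scripts to look and compute and a tool call to move; the robot and the scene stay as the last step left them, time stands still between calls to the robot, and variables do not carry over. Pictures are saved under pics/ and viewed, at most 10 in all, crops included, and the job is handed in when it is done.

Besides the shell and the picture viewer there is one more tool, called as name([rows], argument=value, ...), one row to a line, values as JSON. send_rows: Moves the arm, as the interface text tells. Its arguments: {"type":"object","properties":{"plan":{"type":"array"},"force":{"type":"number"}},"required":["plan"]}

```bash
mkdir -p pics; python3 - <<'E'
from station import bot
import cv2,json
s=bot.sense()
print({k:s[k] for k in('time_s','position','tcp_rot','opening')},bot.tcp_to_grasp)
for n in('top','scene'):
    cv2.imwrite(f'pics/{n}0.png',bot.capture(n)); m=bot.camera_model(n); print(n,m)
E
```

```text
{'time_s': 0.0, 'position': array([ 0.13888481, -0.58310352,  0.23040624]), 'tcp_rot': array([ 9.93173423e-01,  1.16643866e-01, -8.64218676e-05, -8.67924366e-04]), 'opening': 0.08504659248477447} -0.0187
top {'intrinsics': array([[607.58444756,   0.        , 323.51437294],
       [  0.        , 607.58444756, 234.73574248],
       [  0.        ,   0.        ,   1.        ]]), 'R': array([[-2.51118716e-03, -9.99322389e-01,  3.67213342e-02],
       [-9.97386900e-01, -1.48410873e-04, -7.22450733e-02],
       [ 7.22015691e-02, -3.68067986e-02, -9.96710687e-01]]), 't': array([-0.18210548,  0.53989833,  0.98339756])}
scene {'intrinsics': array([[472.29704492,   0.        , 317.56875838],
       [  0.        , 472.29704492, 242.22728022],
       [  0.        ,   0.        ,   1.        ]]), 'R': array([[-0.92198042, -0.3871571 ,  0.00784145],
       [-0.28093146,  0.65480229, -0.70164912],
       [ 0.26651384, -0.64910965, -0.71247949]]), 't': array([0.43293551, 0.31404675, 0.65389696])}
```

View pics/top0.png

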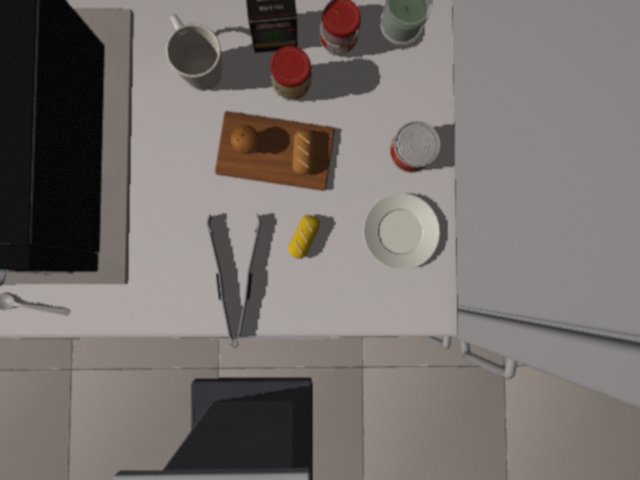

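View pics/scene0.png

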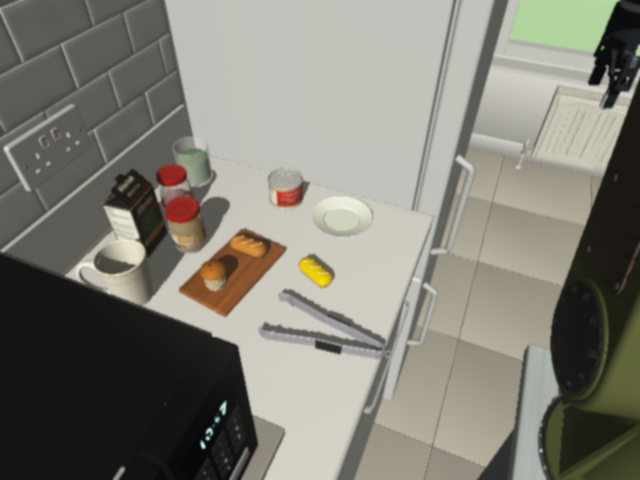

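Top view: muffin crown at (244,139), on the board's left. The long brown object at (302,152) is the finger roll, and the yellow one at (304,237) is the decoy. Plate is at (402,231), tin at (415,146), tongs bend at (235,343), and jaws at (210,218) and (258,218).

```bash
cat > h.py <<'E'
import numpy as np,cv2
from station import bot
def ray(n,uv,z):
    m=bot.camera_model(n);K=m['intrinsics'];R=m['R'];t=m['t']
    C=-R.T@t; d=R.T@np.linalg.inv(K)@np.array([uv[0],uv[1],1.])
    return C+d*(z-C[2])/d[2]
def proj(n,X):
    m=bot.camera_model(n);p=m['intrinsics']@(m['R']@np.array(X)+m['t']);return p[:2]/p[2]
def blobs(mask,amin=30):
    n,l,st,c=cv2.connectedComponentsWithStats(mask.astype(np.uint8))
    return [(c[i].round(1),st[i]) for i in range(1,n) if st[i][4]>=amin]
E
python3 - <<'E'
from h import *
im=cv2.imread('pics/top0.png'); hsv=cv2.cvtColor(im,cv2.COLOR_BGR2HSV)
H,S,V=cv2.split(hsv)
# plate
for uv,z,n in [((402,231),.012,'plate'),((244,139),.05,'muffin'),((302,152),.035,'roll'),((415,146),.058,'tin'),((235,343),.011,'bend'),((210,218),.02,'jawL'),((258,218),.02,'jawR'),((219,287),.022,'gripL'),((249,287),.022,'gripR'),((275,150),.012,'board')]:
    print(n,ray('top',uv,z).round(4))
# black grips in tongs roi
m=np.zeros_like(V);m[260:320,205:265]=(V[260:320,205:265]<60)
print(blobs(m,10))
cv2.imwrite('pics/c1.png',np.hstack([cv2.resize(im[205:350,195:275],(400,580),interpolation=cv2.INTER_CUBIC)[:580],cv2.resize(im[105:200,210:275],(396,580),interpolation=cv2.INTER_CUBIC)]))
E
```

```text
plate [ 0.5468 -0.3153  0.012 ]
muffin [ 0.6934 -0.0531  0.05  ]
roll [ 0.6757 -0.1471  0.035 ]
tin [ 0.6817 -0.3305  0.058 ]
bend [ 0.3619 -0.037   0.011 ]
jawL [0.5676 0.0048 0.02  ]
jawR [ 0.5677 -0.0742  0.02  ]
gripL [ 0.4539 -0.0113  0.022 ]
gripR [ 0.4538 -0.0603  0.022 ]
board [ 0.6837 -0.1016  0.012 ]
[(array([249.2, 285.6]), array([247, 272,   6,  28,  90], dtype=int32)), (array([221.6, 281.5]), array([221, 275,   2,  14,  14], dtype=int32)), (array([226.7, 314.5]), array([226, 310,   3,  10,  10], dtype=int32))]
```

View pics/c1.png

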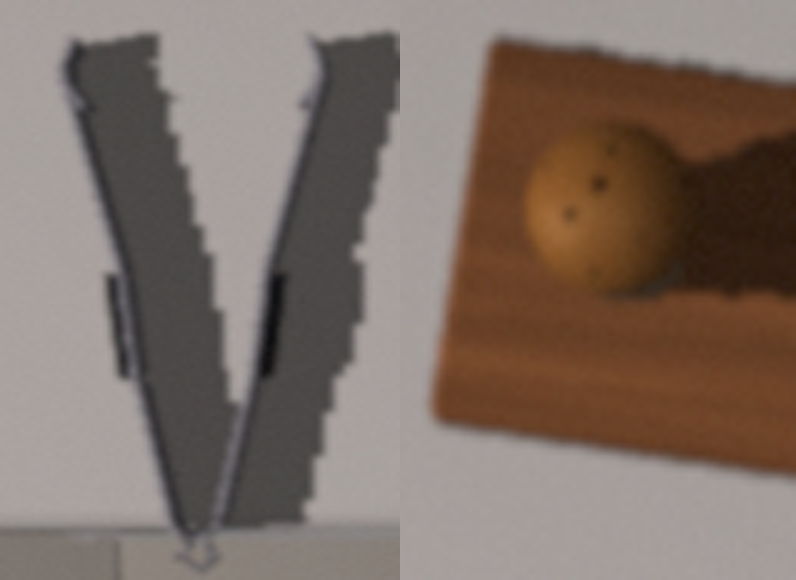

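The enlarged crop confirms the tongs: black grips at about (218.6,286) and (248.5,286), yaw about 0. It also shows the round muffin crown at (244,139), set apart from the roll. I'll retract in front of the fridge and swing round.

The manual's scale: shifts go in shares of 60 cm and turns go in shares of 4 rad. Converting my numbers, 33.4 cm / 60 = 0.5567, 28.7 cm / 60 = 0.4783.

send_rows([
  [[1, -0.02, 0.1017, 0, 0, 0, 0], [1, -0.0417, 0.1983, 0, 0, 0, 0], [1, -0.0567, 0.29, 0, 0, 0, 0], [1, 0.03, 0.325, 0, 0, 0, 0], [1, 0.1183, 0.3667, 0, 0, 0, 0], [1, 0.1933, 0.4233, 0, 0, 0, 0], [1, 0.2633, 0.4783, 0, 0, 0, 0], [1, 0.3183, 0.5567, 0, 0, 0, 0]],
])

```text
time_s: 1.1
position: [0.3315, -0.2486, 0.2311]
tcp_rot: [0.993, 0.116, 0.0, 0.0]
wrist_force: [1.3, 0.0, -0.5]
opening: 0.0854
grip_force: 0.0
```

```bash
python3 - <<'E'
from h import *
s=bot.sense();print(s['time_s'],s['position'],s['tcp_rot'],s['wrist_force'])
top=cv2.imread('pics/top0.png');sc=cv2.imread('pics/scene0.png')
cs=cv2.resize(sc[215:365,160:400],(800,500),interpolation=cv2.INTER_CUBIC);cv2.imwrite('pics/c2.png',cs)
# plate: bright low-sat blob
V=cv2.cvtColor(top,cv2.COLOR_BGR2HSV)
hsv=V[190:272,360:445]
m=(hsv[...,2]>185)
print(np.percentile(hsv[...,2],[5,25,50,75,95]),blobs(m,100))
# muffin crown
for p in [(.693,-.053)]:
  for z in(.012,.028,.044,.062): print(z,proj('scene',[*p,z]).round(1),proj('top',[*p,z]).round(1))
print(ray('top',(244,139),.045))
for z in (.022,): print(ray('top',(218.6,286),z),ray('top',(248.6,286),z),ray('top',(235,338),.022))
for X in [(.4555,-.0085,.022),(.4555,-.0625,.022),(.547,-.315,.016)]:print(proj('scene',X))
E
```

```text
1.1 [ 0.33147447 -0.2486379   0.2311389 ] [9.93195142e-01 1.16461898e-01 1.47797347e-04 1.23850793e-04] [ 1.34458752  0.00980541 -0.46803566]
[ 85. 147. 164. 170. 193.] [(array([67.3, 35.6]), array([ 54,  12,  24,  51, 694], dtype=int32))]
0.012 [216.3 283.9] [246.1 144.4]
0.028 [215.  278.2] [245.2 142.3]
0.044 [213.7 272.4] [244.3 140.1]
0.062 [212.2 265.7] [243.3 137.5]
[ 0.6945614  -0.05258946  0.045     ]
[ 0.45556956 -0.01067984  0.022     ] [ 0.45542537 -0.05960879  0.022     ] [ 0.37108223 -0.03807859  0.022     ]
[327.71471136 344.12665219]
[339.6099479  318.79279061]
[341.68537118 215.05652289]
```

View pics/c2.png

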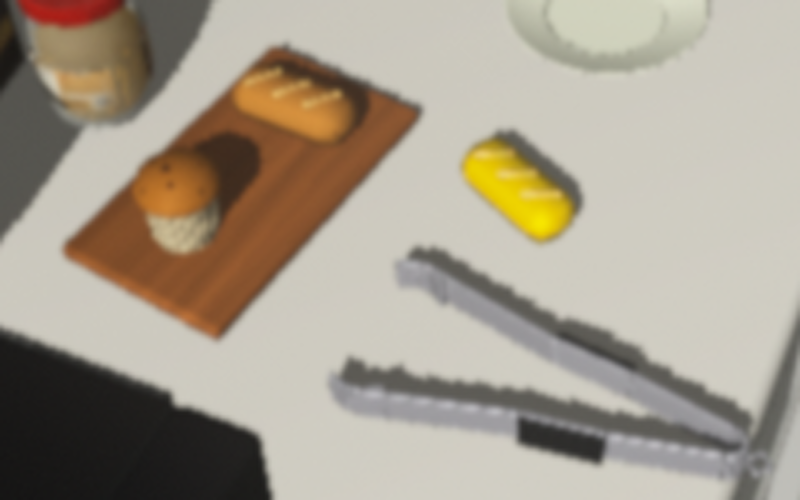

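Scene view: the left grip's outer face is at (328,347) and the crown at (213,270). Both match the projections of grip centre (0.4555,-0.0355) and muffin (0.694,-0.053) to within 3 px. Moving over the tongs now.

To row units: 21.3 cm / 60 = 0.355, 12.4 cm / 60 = 0.2067, -0.22 rad / 4 = -0.055.

send_rows([
  [[1, 0.04, 0.06, 0, 0, 0, 0], [1, 0.0817, 0.1183, 0, 0, 0, -0.0125], [1, 0.12, 0.1867, 0, 0, 0, -0.025], [1, 0.1583, 0.25, -0.0333, 0, 0, -0.0375], [1, 0.19, 0.3083, -0.0667, 0, 0, -0.05], [1, 0.2067, 0.355, -0.1167, 0, 0, -0.055], [1, 0.2067, 0.355, -0.1833, 0, 0, -0.055], [1, 0.2067, 0.355, -0.1833, 0, 0, -0.055]],
])

```text
time_s: 2.1
position: [0.451, -0.0361, 0.1187]
tcp_rot: [1.0, 0.007, -0.003, -0.0]
wrist_force: [-0.6, -0.8, 1.6]
opening: 0.0852
grip_force: 0.0
```

```bash
python3 - <<'E'
from h import *
s=bot.sense();print(s['time_s'],s['position'],s['tcp_rot'],s['wrist_force'])
w=bot.capture('wrist');cv2.imwrite('pics/w1.png',w)
m=bot.camera_model('wrist');K=m['intrinsics'];print(K,m['hand_eye'])
E
```

```text
2.1 [ 0.45095823 -0.03605463  0.11871295] [ 9.99967430e-01  7.36233953e-03 -3.29697194e-03 -2.55601449e-04] [-0.62015294 -0.78617015  1.60881949]
[[371.64829954   0.         316.78632028]
 [  0.         371.64829954 240.69757563]
 [  0.           0.           1.        ]] [[-1.96323199e-06 -9.47673708e-01 -3.19240572e-01  8.23911262e-02]
 [ 9.99999787e-01  2.06490732e-04 -6.19122653e-04  1.14633150e-03]
 [ 6.52646480e-04 -3.19240505e-01  9.47673506e-01 -1.42481689e-01]
 [ 0.00000000e+00  0.00000000e+00  0.00000000e+00  1.00000000e+00]]
```

View pics/w1.png

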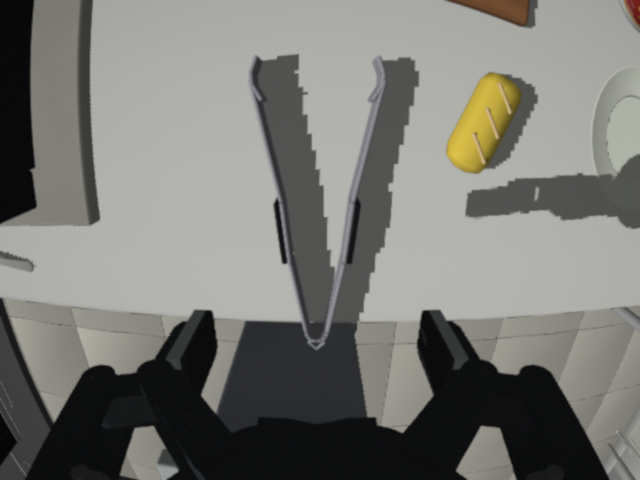

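```bash
cat >> h.py <<'E'
from scipy.spatial.transform import Rotation as Ro
def wray(uv,z,s):
    m=bot.camera_model('wrist');K=m['intrinsics'];T=m['hand_eye'];f=K[0,0]
    d=np.array([uv[0]-K[0,2],uv[1]-K[1,2]]);r=np.hypot(*d);a=r/f
    c=np.array([*(np.sin(a)*d/r),np.cos(a)])
    R=Ro.from_quat(s['tcp_rot']).as_matrix()
    C=R@T[:3,3]+s['position'];v=R@T[:3,:3]@c
    return C+v*(z-C[2])/v[2]
E
python3 - <<'E'
from h import *
s=bot.sense()
for n,uv in dict(gL=(280.5,231),gR=(353.5,231),bend=(316.5,343),jL=(255,75),jR=(379,75),jLt=(256,57),jRt=(379,57),board=(526,25)).items(): print(n,wray(uv,.022,s).round(4))
E
```

```text
gL [ 0.46   -0.0126  0.022 ]
gR [ 0.4607 -0.0623  0.022 ]
bend [ 0.3694 -0.0384  0.022 ]
jL [0.5642 0.0034 0.022 ]
jR [ 0.5653 -0.0755  0.022 ]
jLt [0.5762 0.0029 0.022 ]
jRt [ 0.5773 -0.0753  0.022 ]
board [ 0.6162 -0.1827  0.022 ]
```

To row units: -11.4 cm / 60 = -0.19, -11 cm / 60 = -0.1833.

send_rows([
  [[1, 0.0033, -0.0017, -0.05, 0, 0, 0], [1, 0.0033, -0.0017, -0.1, 0, 0, 0], [1, 0.0033, -0.0017, -0.1417, 0, 0, 0], [1, 0.0033, -0.0017, -0.1667, 0, 0, 0], [1, 0.0033, -0.0017, -0.1833, 0, 0, 0], [1, 0.0033, -0.0017, -0.19, 0, 0, 0], [1, 0.0033, -0.0017, -0.19, 0, 0, 0]],
])

```text
time_s: 3.02
position: [0.4563, -0.0377, 0.0077]
tcp_rot: [1.0, 0.007, 0.0, 0.0]
wrist_force: [0.1, 0.6, 0.3]
opening: 0.0853
grip_force: 0.0
```

To row units: -0.2 cm / 60 = -0.0033.

send_rows([
  [[0.35, 0, 0, -0.0033, 0, 0, 0], [0.35, 0, 0, -0.0033, 0, 0, 0], [0.25, 0, 0, -0.0033, 0, 0, 0], [0.15, 0, 0, -0.0033, 0, 0, 0], [0.15, 0, 0, -0.0033, 0, 0, 0], [0.15, 0, 0, -0.0033, 0, 0, 0]],
], force=20)

```text
time_s: 3.78
position: [0.4567, -0.0378, 0.006]
tcp_rot: [1.0, 0.007, 0.001, 0.0]
wrist_force: [-1.9, 0.5, 6.8]
opening: 0.0497
grip_force: 6.1
```

```bash
python3 - <<'E'
from h import *
s=bot.sense();print(s['time_s'],s['position'],s['tcp_rot'],s['wrist_force'],s['opening'],s['grip_force'])
cv2.imwrite('pics/w2.png',bot.capture('wrist'))
E
```

```text
3.775 [ 0.45673537 -0.03775388  0.00600148] [9.99976149e-01 6.87071405e-03 6.96508723e-04 1.02402170e-04] [-1.9339402   0.47723102  6.76809914] 0.04971773334664054 6.1289091885555536
```

View pics/w2.png

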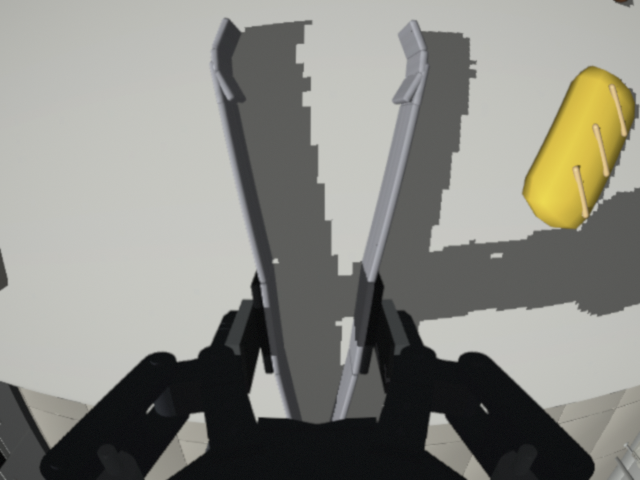

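The wrist view shows both pads on the black grips. The jaws are at about (218,60) and (420,60), symmetric about column 318. I'll measure the jaw centre, then lift.

```bash
python3 - <<'E'
from h import *
s=bot.sense()
for uv in[(230,20),(410,22),(214,62),(424,62),(233,100),(405,101)]: print(uv,wray(uv,.022,s).round(4))
E
```

```text
(230, 20) [ 0.575  -0.0078  0.022 ]
(410, 22) [ 0.5753 -0.0689  0.022 ]
(214, 62) [ 0.5601 -0.0025  0.022 ]
(424, 62) [ 0.5612 -0.074   0.022 ]
(233, 100) [ 0.5463 -0.0092  0.022 ]
(405, 101) [ 0.5469 -0.0675  0.022 ]
```

To row units: 2.4 cm / 60 = 0.04, 1.5 cm / 60 = 0.025.

send_rows([
  [[0.12, 0, 0, 0.0083, 0, 0, 0], [0.12, 0, 0, 0.025, 0, 0, 0], [0.12, 0, 0, 0.04, 0, 0, 0], [0.12, 0, 0, 0.04, 0, 0, 0]],
])

```text
time_s: 4.32
position: [0.4569, -0.0377, 0.0303]
tcp_rot: [1.0, 0.007, 0.001, 0.0]
wrist_force: [0.7, -0.7, -1.8]
opening: 0.048
grip_force: 4.7
```

```bash
python3 - <<'E'
from h import *
s=bot.sense();print(s['time_s'],s['position'],s['tcp_rot'],s['wrist_force'],s['wrist_torque'],s['opening'],s['grip_force'])
cv2.imwrite('pics/w3.png',bot.capture('wrist'))
sc=bot.capture('scene');tp=bot.capture('top');cv2.imwrite('pics/s3.png',cv2.resize(sc[200:380,160:400],(800,600),interpolation=cv2.INTER_CUBIC));cv2.imwrite('pics/t3.png',tp)
E
```

```text
4.325 [ 0.45687943 -0.03774486  0.03028136] [9.99975738e-01 6.90124783e-03 9.42619307e-04 8.98293888e-05] [ 0.73337865 -0.65155759 -1.75980004] [ 0.03584362 -0.02105107 -0.00979769] 0.047976810126935374 4.7382952307816595
```

View pics/s3.png

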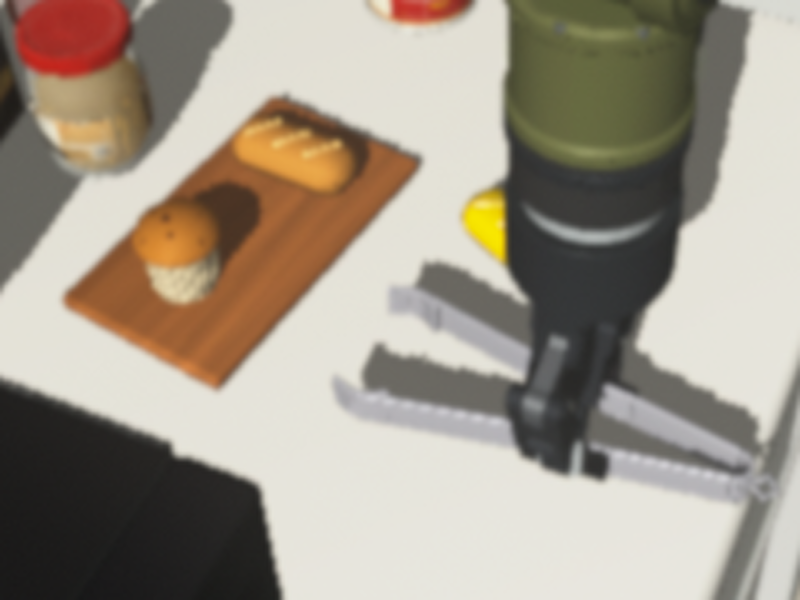

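The tongs are lifted level, and the scene view shows them well clear of the muffin. Moving the open jaws up to it now.

To row units: 9 cm / 60 = 0.15, 7.5 cm / 60 = 0.125.

send_rows([
  [[0.12, 0.025, -0.0117, 0, 0, 0, 0], [0.12, 0.0583, -0.025, 0, 0, 0, 0], [0.12, 0.0917, -0.025, -0.005, 0, 0, 0], [0.12, 0.125, -0.025, -0.0117, 0, 0, 0], [0.12, 0.15, -0.025, -0.0117, 0, 0, 0], [0.12, 0.15, -0.025, -0.0117, 0, 0, 0], [0.12, 0.15, -0.025, -0.0117, 0, 0, 0]],
])

```text
time_s: 5.35
position: [0.5453, -0.0527, 0.0221]
tcp_rot: [1.0, 0.007, -0.001, -0.0]
wrist_force: [-0.5, 0.3, -1.3]
opening: 0.0479
grip_force: 4.7
```

```bash
python3 - <<'E'
from h import *
s=bot.sense();print(s['time_s'],s['position'],s['tcp_rot'],s['wrist_force'],s['opening'],s['grip_force'])
w=bot.capture('wrist');cv2.imwrite('pics/w4.png',w)
E
```

```text
5.35 [ 0.54526214 -0.05272681  0.02206952] [ 9.99976388e-01  6.84860419e-03 -5.64748954e-04 -2.56921567e-05] [-0.52796908  0.2789614  -1.33688063] 0.04789498882397365 4.737667195731774
```

View pics/w4.png

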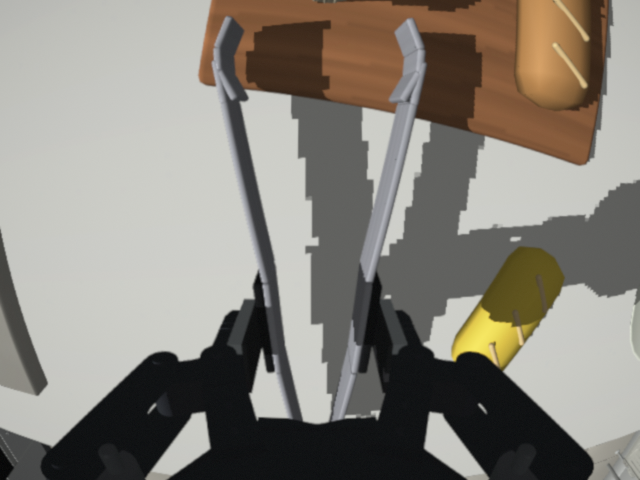

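Jaws are level over the near edge of the board, at (228,20) and (408,20). The muffin is still beyond the frame, as expected, and the roll at (555,50) is well clear.

To row units: 3 cm / 60 = 0.05, 2 cm / 60 = 0.0333.

send_rows([
  [[0.12, 0.0167, 0, 0.0017, 0, 0, 0], [0.12, 0.0333, 0, 0.0017, 0, 0, 0], [0.12, 0.05, 0, 0.0017, 0, 0, 0], [0.12, 0.05, 0, 0.0017, 0, 0, 0]],
])

```text
time_s: 5.9
position: [0.5772, -0.0527, 0.0234]
tcp_rot: [1.0, 0.007, 0.0, 0.0]
wrist_force: [-0.1, 0.1, -1.0]
opening: 0.0479
grip_force: 4.7
```

```bash
python3 - <<'E'
from h import *
s=bot.sense();print(s['time_s'],s['position'],s['wrist_force'],s['opening'])
w=bot.capture('wrist');cv2.imwrite('pics/w5.png',w)
t=bot.capture('top');cv2.imwrite('pics/t5.png',t)
h=cv2.cvtColor(w,cv2.COLOR_BGR2HSV)
a=cv2.resize(w[0:150,180:480],(800,400),interpolation=cv2.INTER_CUBIC)
b=cv2.resize(t[100:200,200:340],(280,200),interpolation=cv2.INTER_CUBIC)
c=np.zeros((600,800,3),np.uint8);c[:400]=a;c[400:,:280]=b;cv2.imwrite('pics/v9.png',c)
E
```

```text
5.9 [ 0.57724409 -0.05269081  0.02336734] [-0.11737431  0.1361873  -1.03762532] 0.04794792322518525
```

View pics/v9.png

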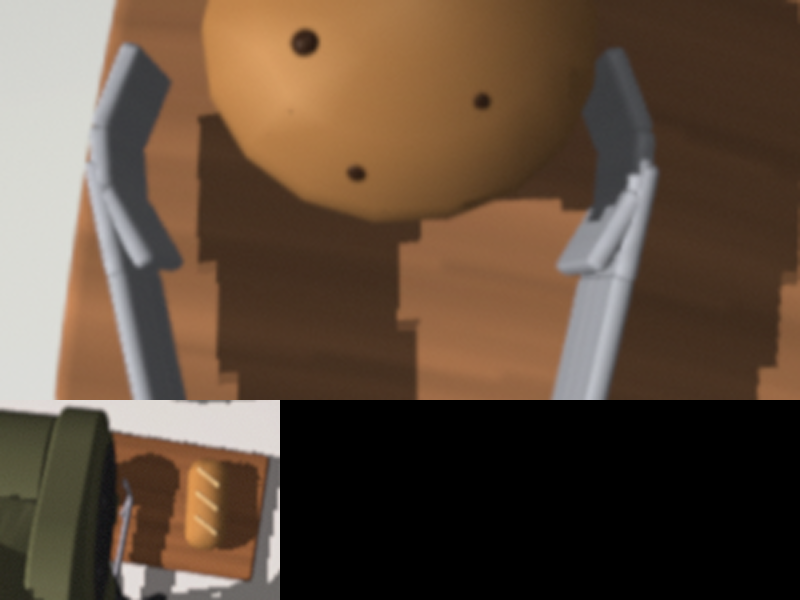

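```bash
python3 - <<'E'
from h import *
s=bot.sense()
for z in(.044,.048,.052):print(z,wray((326,82.5),z,s).round(4),'L/R',wray((256,8),z,s).round(4),wray((404,8),z,s).round(4))
print(wray((215,60),.039,s),wray((425,60),.039,s))
E
```

```text
0.044 [ 0.6706 -0.0553  0.044 ] L/R [ 0.6964 -0.0324  0.044 ] [ 0.6978 -0.0804  0.044 ]
0.048 [ 0.6702 -0.0552  0.048 ] L/R [ 0.6951 -0.033   0.048 ] [ 0.6965 -0.0795  0.048 ]
0.052 [ 0.6698 -0.0551  0.052 ] L/R [ 0.6939 -0.0337  0.052 ] [ 0.6952 -0.0786  0.052 ]
[ 0.67988993 -0.0176759   0.039     ] [ 0.68108217 -0.08908357  0.039     ]
```

Crown centre measures (0.694,-0.056) and jaw centre (0.681,-0.053), so 13 mm forward and 3 mm right remain.

To row units: 1.3 cm / 60 = 0.0217, 0.7 cm / 60 = 0.0117.

send_rows([
  [[0.12, 0.0117, -0.005, 0, 0, 0, 0], [0.12, 0.0217, -0.005, 0, 0, 0, 0], [0.12, 0.0217, -0.005, 0, 0, 0, 0], [0.0, 0.0217, -0.005, 0, 0, 0, 0], [-0.1, 0.0217, -0.005, 0, 0, 0, 0], [-0.2, 0.0217, -0.005, 0, 0, 0, 0], [-0.3, 0.0217, -0.005, 0, 0, 0, 0], [-0.4, 0.0217, -0.005, 0, 0, 0, 0]],
], force=22)

```text
time_s: 7.0
position: [0.5889, -0.0556, 0.0233]
tcp_rot: [1.0, 0.007, -0.0, -0.0]
wrist_force: [-0.7, 0.9, -0.9]
opening: 0.0348
grip_force: 22.0
```

send_rows([
  [[-0.5, 0, 0, 0, 0, 0, 0], [-0.5, 0, 0, 0, 0, 0, 0], [-0.5, 0, 0, 0, 0, 0, 0]],
])

```text
time_s: 7.38
position: [0.589, -0.0557, 0.0233]
tcp_rot: [1.0, 0.007, 0.0, -0.0]
wrist_force: [-0.6, 0.3, -0.7]
opening: 0.035
grip_force: 22.0
```

send_rows([
  [[-0.5, 0, 0, 0.0083, 0, 0, 0], [-0.5, 0, 0, 0.025, 0, 0, 0], [-0.5, 0, 0, 0.05, 0, 0, 0], [-0.5, 0, 0, 0.075, 0, 0, 0], [-0.5, 0, 0, 0.1, 0, 0, 0], [-0.5, 0, 0, 0.1217, 0, 0, 0], [-0.5, 0, 0, 0.1333, 0, 0, 0], [-0.5, 0, 0, 0.1333, 0, 0, 0]],
])

```text
time_s: 8.38
position: [0.5894, -0.0557, 0.1039]
tcp_rot: [1.0, 0.007, 0.0, 0.0]
wrist_force: [0.6, -0.8, -0.8]
opening: 0.0348
grip_force: 22.1
```

```bash
python3 - <<'E'
from h import *
s=bot.sense();print(s['time_s'],s['position'],s['wrist_force'],s['opening'])
w=bot.capture('wrist');cv2.imwrite('pics/w6.png',w)
h=cv2.cvtColor(w,cv2.COLOR_BGR2HSV)
print(w[10:130:12,318].tolist())
sc=bot.capture('scene')
h=cv2.cvtColor(sc,cv2.COLOR_BGR2HSV)
# expected crown spot; any crown-coloured pixels near it, and none at old spot
for z in(.05,.12,.13): print(z,proj('scene',[.693,-.056,z]))
m=(h[...,0]>8)&(h[...,0]<22)&(h[...,1]>150)&(h[...,2]>120); m[:,:150]=0
print(blobs(m,40))
# plate by Hough ellipse: edges in the first top picture
t=cv2.imread('pics/top0.png');g=cv2.GaussianBlur(cv2.cvtColor(t,cv2.COLOR_BGR2GRAY),(3,3),0)[180:285,350:453]
c=cv2.HoughCircles(g,cv2.HOUGH_GRADIENT,1,200,param1=60,param2=15,minRadius=33,maxRadius=44)
print(c); u=c[0,0,:2]+[350,180]; print(ray('top',u,.016),'r',c[0,0,2]*ray('top',u,.016)[2])
E
```

```text
8.375 [ 0.58939238 -0.05571985  0.10388243] [ 0.63295073 -0.7689018  -0.77496229] 0.03480604274591358
[[51, 89, 129], [57, 96, 137], [59, 99, 138], [62, 104, 147], [57, 99, 143], [55, 97, 141], [54, 95, 139], [54, 94, 136], [48, 86, 124], [43, 77, 110]]
0.05 [214.07179512 269.01810044]
0.12 [207.86170291 241.3265451 ]
0.13 [206.90991027 237.08238613]
[(array([204.3, 238.6]), array([192, 230,  26,  19, 385], dtype=int32)), (array([225.7, 252.8]), array([221, 249,  12,   8,  56], dtype=int32)), (array([218.4, 286.9]), array([ 180,  264,   78,   51, 2200], dtype=int32))]
[[[52.5 49.5 38.6]]]
[ 0.54900232 -0.31554121  0.016     ] r 0.617599975585938
```

The muffin is in the jaws and lifted: crown at (204,239) in the scene view, none at the old spot. Plate centre is (0.549,-0.3155). Swinging over.

To row units: -12.2 cm / 60 = -0.2033, -10.4 cm / 60 = -0.1733, -0.26 rad / 4 = -0.065.

send_rows([
  [[-0.5, -0.0067, -0.01, 0, 0, 0, -0.005], [-0.5, -0.02, -0.0317, 0, 0, 0, -0.0125], [-0.5, -0.0367, -0.0583, 0, 0, 0, -0.0225], [-0.5, -0.055, -0.0867, 0, 0, 0, -0.0325], [-0.5, -0.0733, -0.1167, 0, 0, 0, -0.045], [-0.5, -0.0917, -0.145, 0, 0, 0, -0.055], [-0.5, -0.11, -0.1733, 0, 0, 0, -0.065], [-0.5, -0.1283, -0.2033, 0, 0, 0, -0.0775]],
])

```text
time_s: 9.48
position: [0.5112, -0.1789, 0.1034]
tcp_rot: [0.989, -0.149, 0.0, 0.0]
wrist_force: [0.1, -0.1, -1.2]
opening: 0.0349
grip_force: 22.1
```

To row units: -8.6 cm / 60 = -0.1433, -8 cm / 60 = -0.1333, -0.22 rad / 4 = -0.055.

send_rows([
  [[-0.5, -0.0183, -0.03, 0, 0, 0, -0.0125], [-0.5, -0.0367, -0.0583, -0.0033, 0, 0, -0.0225], [-0.5, -0.055, -0.0867, -0.005, 0, 0, -0.0325], [-0.5, -0.07, -0.1133, -0.0067, 0, 0, -0.0425], [-0.5, -0.0833, -0.1333, -0.0083, 0, 0, -0.05], [-0.5, -0.09, -0.1433, -0.01, 0, 0, -0.055], [-0.5, -0.09, -0.1433, -0.01, 0, 0, -0.055], [-0.5, -0.09, -0.1433, -0.01, 0, 0, -0.055]],
])

```text
time_s: 10.48
position: [0.4582, -0.2633, 0.0973]
tcp_rot: [0.967, -0.255, 0.0, -0.0]
wrist_force: [-0.6, -0.4, -1.4]
opening: 0.0343
grip_force: 22.1
```

```bash
python3 - <<'E'
from h import *
s=bot.sense();print(s['time_s'],s['position'],s['tcp_rot'],s['wrist_force'],s['opening'],s['grip_force'])
R=Ro.from_quat(s['tcp_rot']).as_matrix();print('tip',s['position']+.105*R[:,0])
sc=bot.capture('scene');w=bot.capture('wrist')
c=np.hstack([cv2.resize(sc[130:330,220:420],(400,400),interpolation=cv2.INTER_CUBIC),cv2.resize(w,(400,400))]);cv2.imwrite('pics/v10.png',c)
E
```

```text
10.475 [ 0.45824253 -0.26333089  0.09730615] [ 9.66955248e-01 -2.54946122e-01  3.80881107e-05 -1.44438615e-04] [-0.64707232 -0.40512661 -1.40235566] 0.034321515283308894 22.140760123729706
tip [ 0.54959305 -0.3151004   0.09730615]
```

View pics/v10.png

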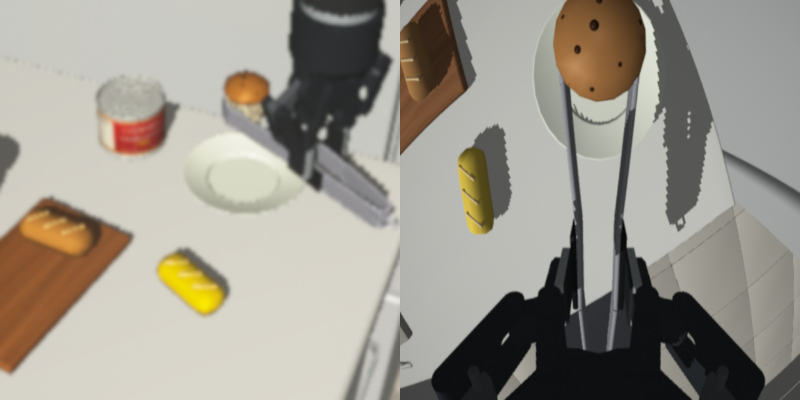

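The last picture shows the muffin upright in the jaws over the plate (crown at about (342,172) in the scene view). Roll, tin and plate are undisturbed. I'll let it settle, then hand in.

send_rows([
  [[-0.5, 0, 0, 0, 0, 0, 0], [-0.5, 0, 0, 0, 0, 0, 0], [-0.5, 0, 0, 0, 0, 0, 0], [-0.5, 0, 0, 0, 0, 0, 0]],
])

```text
time_s: 11.08
position: [0.458, -0.2637, 0.0973]
tcp_rot: [0.967, -0.255, -0.0, 0.0]
wrist_force: [0.5, -0.4, -0.9]
opening: 0.035
grip_force: 22.1
```

```bash
python3 - <<'E'
from h import *
sc=bot.capture('scene');h=cv2.cvtColor(sc,cv2.COLOR_BGR2HSV)
m=(h[...,0]>8)&(h[...,0]<22)&(h[...,1]>150)&(h[...,2]>120);m[:,:300]=0;m[260:]=0
print(blobs(m,40),proj('scene',[.549,-.3155,.13]),bot.sense()['opening'])
print(bot.close_job())
E
```

```text
[(array([343.1, 173.9]), array([333, 167,  21,  15, 237], dtype=int32))] [343.41804055 170.79704853] 0.03459289549002671
the job is handed in; nothing more can be done
None
```

I handed the job in at about 11 s with the muffin upright in the tongs' jaws over the middle of the plate, roughly 10 cm up, gripped at 22 N; the hand-in call returned no verdict.

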